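Sort the fresh prints into their sample trays

ROBOT

A 6-joint arm with a two-finger parallel gripper is mounted at the origin on the work surface. World frame = base frame: x ahead of the robot, y to its left, z up, the work surface at z = 0. Lengths are in m, angles in rad, forces in N, time in s.
With the tool pointing down it reaches from about 0.35 to 0.975 m from the base axis. Payload 4.9 kg.
Tool frame: the origin (TCP) lies midway between the tips of the shut fingers; the grasp point (between the pads) lies 19 mm behind it; z points along the fingers, y is the line along which they close (so a half turn about z gives the same grasp; the last joint's range is limited). The gripper opens to 85 mm and grips with 20 to 120 N. Pads are 22 mm wide; open, the fingers measure 114 mm over their backs; the gripper's body (76 mm by 85 mm) begins 54 mm behind the grasp point. The pads swing forward as they close: fully open they stand 13 mm farther back than shut.
Start: joints at [1.182, 0.053, 1.613, -0, 1.476, -0.119], TCP at [0.167, 0.602, 0.231] pointing down, gripper open.
Joint ranges: [-3.01, 3.01], [-1.01, 2.22], [0.06, 2.58], [-1.02, 4.17], [0.09, 2.62], [-3.14, 3.14]. Speed limits (rad/s): [2.57, 2.57, 3.14, 3.14, 3.14, 3.14].

INTERFACE

Orientations are given as a rotation vector (axis times angle).
In Python, from station import telemetry, optics, ctrl gives the robot as it stands.
- The arm moves only by the shell command python3 -m pendant 'ROWS' [FORCE]. ROWS is JSON, one flat list of numbers, 7 for each row, row after row: the turn, a rotation vector about the tool's x, y, z as a fraction of full scale, then the shift along the tool's x, y, z as a fraction of full scale, then the opening, from 0 (shut) to 1 (fully open). In form: [ax, ay, az, tx, ty, tz, fingers, ax, ay, az, tx, ty, tz, fingers, ...]. A call has 1 to 12 rows; each row is the pose to reach, as a shift and turn from the pose commanded when the call began, along the tool's axes at that moment; what a row does not reach only later rows make up. Full scale, the value 1, is 300 mm for a shift and 30 degrees for a turn. A row lasts 1/8 s, in which the tool goes at most 62.5 mm and 10.7 degrees, less where a joint would pass 70% of its speed; a pose out of reach is approached as far as the arm can. A call with a number of a shift or a turn outside -1 to 1 is refused whole. A call with a gripper value outside its range is refused whole. The fingers move at their own pace and stop on an object; FORCE is the grip in N (left out, the last holds). Time passes only in rows, so rows that repeat a pose let the fingers close. It gives the time, the measured TCP pose, the force, the opening and the grip force at its end, in the units of the state.
- telemetry.get_obs(): the state, without advancing time (a new reading comes with each control period).
- optics.get_image(name): name is "side" or "top" or "wrist"; returns a dict with "image" (480x640x3 uint8, red, green, blue), "depth" (480x640 float32, m along the optical axis (not along the pixel's ray), 0 where there is no reading), "fx", "fy", "cx", "cy" (pixels), "rvec" (rotation vector, rad) and "tvec" (3), from world to camera coordinates, as OpenCV has them. Camera axes: x right, y down, z forward; pixel columns grow to the right and rows downward; lengths in m; the calibration is good to about 2 mm. A picture is of the moment at which its call begins.
- ctrl.finish_job(): hands the job in; it is judged then, once.
The state is a dict: "t": time; "q": joint angles; "dq": joint speeds; "effort": joint torques, N m; "tool_pos": TCP position; "tool_rot": TCP orientation; "contact_force": force on the tool from outside, world axes, zero at the start; "wrist_torque": the same for the moment, N m; "opening": finger opening in m; "grip_force": force on a finger pad.
Only numpy, scipy, OpenCV 4.12 (cv2) and the standard library are available. Lean on these libraries where they do the work, as an engineer would, in place of code of your own. Each camera call takes 0.05 s, during which the arm holds its last target. There are 200 camera calls.

TASK

Sort the five loose white printed parts on the black mat into the three grey trays: each tray has a sample part fixed on the ledge behind it, and both gears, both brackets and the bushing go into the tray whose sample is the same kind. Stand every part flat on the tray's floor, the same way up as its sample and not on top of another part or the rim, and leave the little glass jar and the scraper on the mat where they are.

Things in the scene. Friction and masses are not known exactly. Their poses are not given: they have to be found in the camera images.
- gear_1: White printed spur gear standing flat, hub up: toothed disc 48 mm across and 10 mm thick, with a round hub 20 mm in diameter on top that rises to 38 mm above the underside; a handy grip is the hub, from above. Origin: centre of the underside; z up. White plastic, about 30 g. Starts upright on the black 3 mm mat, any yaw.
- gear_2: The second gear, the same as gear_1. White printed spur gear standing flat, hub up: toothed disc 48 mm across and 10 mm thick, with a round hub 20 mm in diameter on top that rises to 38 mm above the underside; a handy grip is the hub, from above. Origin: centre of the underside; z up. White plastic, about 30 g. Starts upright on the black 3 mm mat, any yaw.
- bracket_1: White printed L-bracket: base plate 46 mm (x) by 30 mm (y) by 6 mm thick, and along its -x edge an upright plate 8 mm thick (x from -23 to -15 mm), 30 mm wide in y, reaching 40 mm above the underside; a handy grip is the upright plate, closing along the bracket's x. Origin: centre of the underside; z up. White plastic, about 30 g. Starts upright on the black 3 mm mat, any yaw.
- bracket_2: The second bracket, the same as bracket_1. White printed L-bracket: base plate 46 mm (x) by 30 mm (y) by 6 mm thick, and along its -x edge an upright plate 8 mm thick (x from -23 to -15 mm), 30 mm wide in y, reaching 40 mm above the underside; a handy grip is the upright plate, closing along the bracket's x. Origin: centre of the underside; z up. White plastic, about 30 g. Starts upright on the black 3 mm mat, any yaw.
- bushing: White printed bushing standing on end: plain round tube 32 mm outside, 18 mm bore, 36 mm tall. Origin: centre of the underside; z up. White plastic, about 30 g. Starts upright on the black 3 mm mat, any yaw.
- tray_gear: Fixed grey open tray whose sample is a gear. Outside 100 mm (x) by 150 mm (y), walls 5 mm thick and 18 mm high, floor 5 mm thick, inside 90 by 140 mm. Origin: centre of the underside of the tray box, which stands on the table (z = 0); x points away from the robot (yaw within 0.12 rad). The sample, the same shape and size as the loose parts, is fixed, upright, on a 6 mm high ledge outside the far (+x) wall, 78 mm from the origin; it cannot be taken off.
- tray_bracket: Fixed grey open tray whose sample is an L-bracket. Outside 100 mm (x) by 150 mm (y), walls 5 mm thick and 18 mm high, floor 5 mm thick, inside 90 by 140 mm. Origin: centre of the underside of the tray box, which stands on the table (z = 0); x points away from the robot (yaw within 0.12 rad). The sample, the same shape and size as the loose parts, is fixed, upright, on a 6 mm high ledge outside the far (+x) wall, 78 mm from the origin; it cannot be taken off.
- tray_bushing: Fixed grey open tray whose sample is a bushing. Outside 100 mm (x) by 150 mm (y), walls 5 mm thick and 18 mm high, floor 5 mm thick, inside 90 by 140 mm. Origin: centre of the underside of the tray box, which stands on the table (z = 0); x points away from the robot (yaw within 0.12 rad). The sample, the same shape and size as the loose parts, is fixed, upright, on a 6 mm high ledge outside the far (+x) wall, 78 mm from the origin; it cannot be taken off.
- jar: Bystander: small closed glass jar with a steel lid, 40 mm in diameter, 55 mm tall, upright on the mat among the parts. Origin: centre of the underside.
- scraper: Bystander: scraper with a wooden handle and a flat 65 mm wide steel blade, 170 mm long and 20 mm high, lying on the mat nearest the robot, roughly along y, about 0.37 m in front of the robot base. Origin: near its middle, on the underside.
Not all that is in view belongs to the job. What is shaped like the gear_2 but pink or yellow is not meant. What is shaped like the bracket_2 but yellow is not meant.

How it is judged:
At the end, for the whole second after the job is handed in: Both gears, both brackets and the bushing each in the tray of its kind: origin within 35 mm (tray x) and 60 mm (tray y) of the tray's centre, underside less than 10 mm above the tray's underside, tilted less than 0.1 rad, at rest (x of gear_1 in the frame of tray_gear between -0.035 and 0.035 m and y of gear_1 in the frame of tray_gear between -0.06 and 0.06 m and z of gear_1 in the frame of tray_gear between 0 and 0.01 m and angle between each of gear_1, gear_2, bracket_1, bracket_2, bushing's own z axis and vertical below 0.1 rad and linear speed of each of gear_1, gear_2, bracket_1, bracket_2, bushing below 0.02 m/s and angular speed of each of gear_1, gear_2, bracket_1, bracket_2, bushing below 0.2 rad/s and x of gear_2 in the frame of tray_gear between -0.035 and 0.035 m and y of gear_2 in the frame of tray_gear between -0.06 and 0.06 m and z of gear_2 in the frame of tray_gear between 0 and 0.01 m and x of bracket_1 in the frame of tray_bracket between -0.035 and 0.035 m and y of bracket_1 in the frame of tray_bracket between -0.06 and 0.06 m and z of bracket_1 in the frame of tray_bracket between 0 and 0.01 m and x of bracket_2 in the frame of tray_bracket between -0.035 and 0.035 m and y of bracket_2 in the frame of tray_bracket between -0.06 and 0.06 m and z of bracket_2 in the frame of tray_bracket between 0 and 0.01 m and x of bushing in the frame of tray_bushing between -0.035 and 0.035 m and y of bushing in the frame of tray_bushing between -0.06 and 0.06 m and z of bushing in the frame of tray_bushing between 0 and 0.01 m); the robot touches nothing.
It fails at once if the jar or the scraper is shifted by more than 30 mm (distance of any of jar, scraper from where it was at the start of the episode above 0.03 m).
It also fails if it takes over 104 s, if anything falls off the work surface, if the arm or the gripper's body presses on something with over 40 N, if the wrist force passes 120 N, or if a joint passes its speed limit or range.

## Working session

There is one attempt and no reset: what is moved stays moved. The work goes in short steps, Python scripts to look and compute and a shell command to move; the robot and the scene stay as the last step left them, time stands still between calls to the robot, and variables do not carry over. Pictures are saved under pics/ and viewed, at most 14 in all, crops included, and the job is handed in when it is done.

```bash
ls; mkdir -p pics; cat > h.py <<'E'
import numpy as np, cv2
from scipy.spatial.transform import Rotation as R
from station import telemetry, optics, ctrl
def world(d):
    v,u=np.mgrid[:480,:640]; z=d["depth"]
    P=np.stack([(u-d["cx"])/d["fx"]*z,(v-d["cy"])/d["fy"]*z,z],-1)
    M=R.from_rotvec(np.ravel(d["rvec"])).as_matrix()
    W=(P-np.ravel(d["tvec"]))@M
    W[z==0]=np.nan
    return W
E
python3 - <<'E'
from h import *
for n in ("top","side"):
    d=optics.get_image(n); cv2.imwrite(f"pics/{n}0.png",d["image"][:,:,::-1]); W=world(d); np.savez(f"{n}0.npz",W=W,im=d["image"])
    M=R.from_rotvec(np.ravel(d["rvec"])).as_matrix(); print(n,-M.T@np.ravel(d["tvec"]),d["fx"],M)
o=telemetry.get_obs();print(o)
print(R.from_rotvec(o["tool_rot"]).as_matrix())
E
```

```text
pics
top [ 0.42645906 -0.0322934   0.85773642] 477.6247901209734 [[-0.02971235 -0.99931857  0.02189909]
 [-0.99270879  0.02694119 -0.11748797]
 [ 0.11681792 -0.02523026 -0.99283282]]
side [0.22429699 0.64392225 0.80933335] 601.2076112919651 [[-0.91780417 -0.39697823  0.00661709]
 [-0.29035747  0.65974602 -0.69312894]
 [ 0.2707915  -0.63807795 -0.72078325]]
{'t': 0.1, 'q': array([ 1.18197709e+00,  5.33134625e-02,  1.61415299e+00,  8.53874065e-06,
        1.47598953e+00, -1.19031922e-01]), 'dq': array([-0.00029894, -0.00075201, -0.00239202, -0.00042507, -0.00194072,
       -0.00036521]), 'effort': array([-2.28674274e-06, -3.94902420e+01, -3.71363819e+01, -1.42423009e-04,
        3.92306509e-03, -1.29349382e-05]), 'tool_pos': array([0.1663822 , 0.60186691, 0.23017414]), 'tool_rot': array([-4.22433922e-01, -3.11257988e+00,  2.82927991e-03]), 'contact_force': array([ 0.27236114, -0.22200162, -0.85612771]), 'wrist_torque': array([0.02235146, 0.03803129, 0.01492788]), 'grip_force': 0.0, 'opening': 0.0857170281823037}
[[-9.63827306e-01  2.66526574e-01 -7.14248107e-04]
 [ 2.66527432e-01  9.63825796e-01 -1.72102645e-03]
 [ 2.29711468e-04 -1.84913900e-03 -9.99998264e-01]]
```

View pics/top0.png

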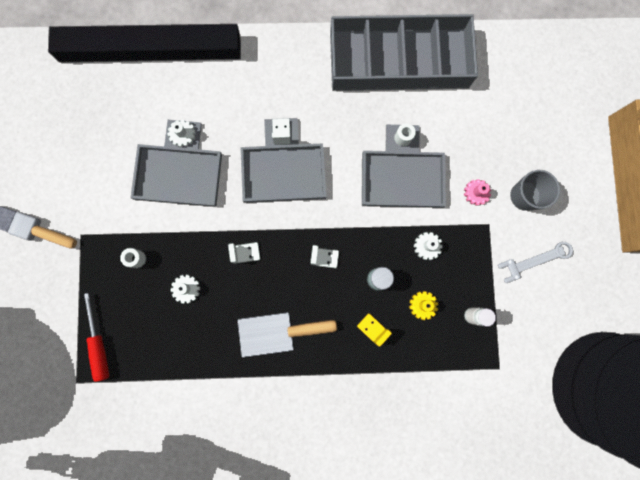

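View pics/side0.png

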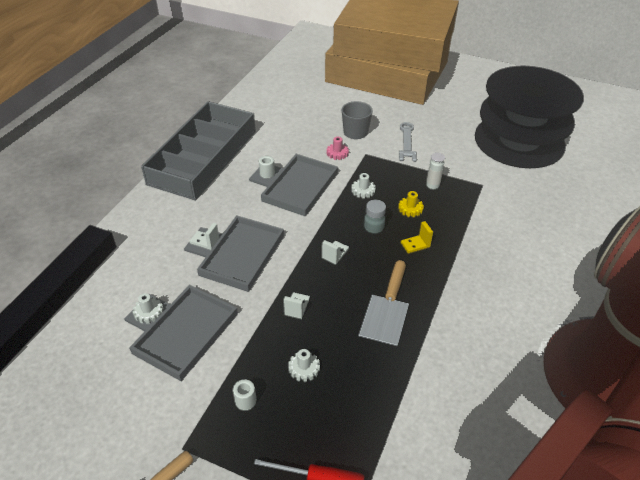

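Top view: trays gear (178,176), bracket (284,173), bushing (404,179). Loose parts are the bushing (133,258), gears (185,289) and (428,245), brackets (244,252) and (324,257); jar (380,279). The side view shows the same layout, with everything upright.

```bash
cat > m.py <<'E'
from h import *
def rect(p):
    (c,s,a)=cv2.minAreaRect((p[:,:2]*1000).astype(np.float32)); return np.round(c,1),np.round(s,1),round(a,1)
E
python3 - <<'E'
from m import *
T=np.load("top0.npz"); S=np.load("side0.npz")
W=T["W"]; im=T["im"]
boxes=dict(bush=(133,258),gA=(185,289),b1=(244,252),b2=(324,257),gB=(428,245),jar=(380,279))
print("mat z",np.nanmedian(W[340:370,350:480,2]))
SW=S["W"].reshape(-1,3)
for n,(u,v) in boxes.items():
    w=W[v-22:v+23,u-22:u+23].reshape(-1,3); w=w[w[:,2]>0.012]
    c=np.median(w,0)
    for nm,q in(("top",w),("side",SW[(np.linalg.norm(SW[:,:2]-c[:2],axis=1)<.04)&(SW[:,2]>.012)])):
        t=q[q[:,2]>np.nanpercentile(q[:,2],98)-0.006]
        print(n,nm,"zmax",np.round(np.percentile(q[:,2],98)*1e3,1),"top rect",rect(t),len(t))
    low=W[v-22:v+23,u-22:u+23].reshape(-1,3); low=low[(low[:,2]>.0065)]
    print("   all",rect(low))
for n,(u0,u1,v0,v1) in dict(tg=(125,228,138,212),tb=(235,333,138,207),tu=(355,455,145,214)).items():
    w=W[v0:v1,u0:u1].reshape(-1,3); w=w[(w[:,2]>.013)&(w[:,2]<.021)]
    # drop ledge/sample: keep within 60 of median
    print(n,rect(w),np.nanmedian(W[(v0+v1)//2,(u0+u1)//2,2]))
    f=SW[(SW[:,2]>.013)&(SW[:,2]<.021)]; c=rect(w)[0]/1000; f=f[(abs(f[:,0]-c[0])<.056)&(abs(f[:,1]-c[1])<.083)]; print("  side",rect(f))
E
```

```text
mat z 0.0022779038941811774
bush top zmax 39.9 top rect (array([502.6, 266.3]), array([30.1, 30.7]), 63.2) 195
bush side zmax 42.2 top rect (array([503. , 267.3]), array([31.2, 31.3]), 67.7) 258
   all (array([509. , 261.7]), array([31.1, 46.9]), 54.6)
gA top zmax 42.0 top rect (array([447.2, 179.7]), array([18.9, 18.2]), 22.7) 112
gA side zmax 43.8 top rect (array([446.8, 180. ]), array([19.9, 19.9]), 88.4) 129
   all (array([447.4, 179.3]), array([47.8, 47.5]), 84.8)
b1 top zmax 44.0 top rect (array([505.9,  92.7]), array([30.1,  8.4]), 7.6) 89
b1 side zmax 45.6 top rect (array([506.3,  92.5]), array([30.1, 12.2]), 8.1) 105
   all (array([508.2,  74. ]), array([30.3, 46.2]), 7.4)
b2 top zmax 43.9 top rect (array([498.6, -47.8]), array([ 7.9, 29.8]), 81.2) 84
b2 side zmax 46.2 top rect (array([499.2, -47.6]), array([11.7, 31.9]), 79.1) 84
   all (array([498.9, -60.9]), array([58.2, 34.6]), 80.9)
gB top zmax 42.3 top rect (array([ 511. , -252.9]), array([18.1, 17.7]), 89.1) 100
gB side zmax 44.0 top rect (array([ 511.4, -253.3]), array([16.3, 22.5]), 20.4) 63
   all (array([ 508. , -250.9]), array([50.6, 56.3]), 38.1)
jar top zmax 59.6 top rect (array([ 455. , -161.5]), array([35.9, 35.2]), 87.4) 369
jar side zmax 61.5 top rect (array([ 454.3, -161. ]), array([33.6, 38.4]), 21.0) 223
   all (array([ 450.3, -162.1]), array([76.4, 37.9]), 23.4)
tg (array([661.2, 194.8]), array([151.8, 119.9]), 83.6) 0.002014288853544548
  side (array([661.1, 195.8]), array([160.7, 111.9]), 89.8)
tb (array([654.7,   3.8]), array([106.9, 150.3]), 1.5) 0.0030579158372400785
  side (array([655.8,   3.2]), array([110. , 155.5]), 1.3)
tu (array([ 634.9, -214.7]), array([150.9, 101.3]), 87.2) 0.0027339959271577953
  side (array([ 635.4, -215.6]), array([157.5, 104.1]), 87.0)
```

```bash
cat >> m.py <<'E'
def go(x,y,z,a):
    """print rows numbers to bring TCP to x,y,z (mm), tool y axis at heading a deg, pointing down"""
    o=telemetry.get_obs(); C=R.from_rotvec(o["tool_rot"]); M=C.as_matrix()
    a=np.radians(a); ty=np.array([np.cos(a),np.sin(a),0]); tz=np.array([0,0,-1.]); T=np.stack([np.cross(ty,tz),ty,tz],1)
    r=(C.inv()*R.from_matrix(T)).as_rotvec()/np.radians(30)
    s=M.T@(np.array([x,y,z])/1000-o["tool_pos"])/.3
    print("turn",np.round(r,3),"shift",np.round(s,3), "t",round(o["t"],2))
    return r,s
E
python3 - <<'E'
from m import *
T=np.load("top0.npz");W=T["W"];im=T["im"].astype(int)
g=im.mean(2)
for n,(u0,u1,v0,v1) in dict(tg=(125,228,138,214),tb=(235,333,138,209),tu=(355,455,145,216)).items():
    w=W[v0:v1,u0:u1].reshape(-1,3); gg=g[v0:v1,u0:u1].ravel()
    ok=(gg<140)&(w[:,2]>.0)&(w[:,2]<.008)
    m=np.zeros((v1-v0,u1-u0),np.uint8); m.ravel()[ok]=1
    m=cv2.morphologyEx(m,cv2.MORPH_OPEN,np.ones((5,5)))
    k,l,st,_=cv2.connectedComponentsWithStats(m); j=1+st[1:,4].argmax()
    p=w[(l==j).ravel()]; print(n,rect(p),"floor z",np.median(p[:,2]))
    q=w[(w[:,2]>.015)&(w[:,2]<.021)]; c=rect(p)[0]/1e3
    q=q[(q[:,0]<c[0]+.055)]; print("   rim",rect(q))
go(450,180,160,90)
go(447,180,110,90)
E
```

```text
tg (array([645.3, 261. ]), array([14.6, 43.8]), 87.0) floor z 0.0037187087034768187
   rim (array([651.7, 195.4]), array([151. , 100.9]), 83.6)
tb (array([649.7,  67.2]), array([62.3, 13.3]), 1.5) floor z 0.0036246355296108515
   rim (array([651.9,   3.6]), array([101.3, 150. ]), 1.5)
tu (array([ 667.7, -153.9]), array([ 9.6, 31. ]), 87.6) floor z 0.0039763211940627785
   rim (array([ 634.9, -214.7]), array([150.9, 101.3]), 87.2)
turn [-0.003 -0.001 -0.515] shift [-1.286 -1.103  0.236] t 0.1
turn [-0.003 -0.001 -0.515] shift [-1.276 -1.105  0.402] t 0.1
```

```bash
python3 - <<'E'
from m import *
go(380,400,160,90)
E
```

```text
turn [-0.003 -0.001 -0.515] shift [-0.866 -0.458  0.235] t 0.1
```

```bash
python3 -m pendant '[0,0,-0.515,-0.866,-0.458,0.235,0.6,0,0,-0.515,-0.866,-0.458,0.235,0.6,0,0,-0.515,-0.866,-0.458,0.235,0.6,0,0,-0.515,-0.866,-0.458,0.235,0.6,0,0,-0.515,-0.866,-0.458,0.235,0.6,0,0,-0.515,-0.866,-0.458,0.235,0.6]' 40; python3 - <<'E'
from m import *
go(503,266.8,100,90); go(503,266.8,14,90)
E
```

```text
t: 0.85
tool_pos: [0.3815, 0.3978, 0.1589]
tool_rot: [-0.008, -3.139, 0.004]
contact_force: [-0.7, 0.2, 0.2]
opening: 0.0514
grip_force: 0.0
turn [-0.005 -0.005 -0.01 ] shift [-0.408 -0.434  0.196] t 0.85
turn [-0.005 -0.005 -0.01 ] shift [-0.408 -0.433  0.483] t 0.85
```

```bash
python3 -m pendant '[0,0,-0.01,-0.408,-0.434,0.196,0.6, 0,0,-0.01,-0.408,-0.434,0.196,0.6, 0,0,-0.01,-0.408,-0.434,0.196,0.6, 0,0,-0.01,-0.408,-0.434,0.196,0.6, 0,0,-0.01,-0.408,-0.434,0.35,0.6, 0,0,-0.01,-0.408,-0.434,0.483,0.6, 0,0,-0.01,-0.408,-0.434,0.483,0.6, 0,0,-0.01,-0.408,-0.434,0.483,0, 0,0,-0.01,-0.408,-0.434,0.483,0, 0,0,-0.01,-0.408,-0.434,0.483,0, 0,0,-0.01,-0.408,-0.434,0.483,0,0,0,-0.01,-0.408,-0.434,0.483,0]'; python3 - <<'E'
from m import *
go(560,10,110,90)
E
```

```text
t: 2.35
tool_pos: [0.5042, 0.2713, 0.0181]
tool_rot: [-0.008, 3.139, 0.003]
contact_force: [-0.5, -0.0, 6.6]
opening: 0.0304
grip_force: 40.1
turn [0.004 0.006 0.009] shift [-0.183 -0.871 -0.308] t 2.35
```

```bash
python3 -m pendant '[0,0,0,0,0,-0.15,0, 0,0,0,0,0,-0.308,0,0,0,0,0,0,-0.308,0]'; python3 - <<'E'
from m import *
d=optics.get_image("side"); i=d["image"][250:480,150:450,::-1]; cv2.imwrite("pics/s1.png",cv2.resize(i,None,fx=2,fy=2))
d=optics.get_image("wrist"); cv2.imwrite("pics/w1.png",d["image"][:,:,::-1])
E
```

```text
t: 2.72
tool_pos: [0.5061, 0.2716, 0.1139]
tool_rot: [-0.008, 3.132, 0.005]
contact_force: [-0.5, 0.1, -1.6]
opening: 0.0307
grip_force: 39.8
```

View pics/s1.png

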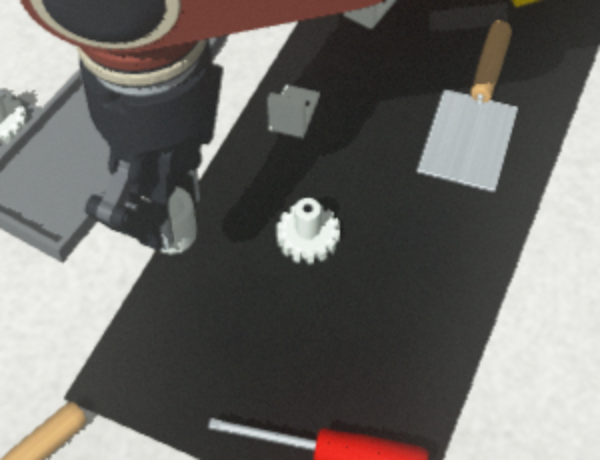

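View pics/w1.png

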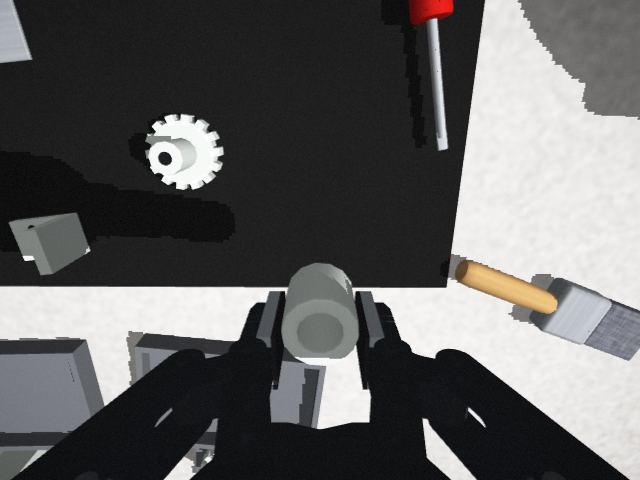

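Wrist view: the bushing is held at (320,320) between the pads, upright. Side view: gear at (308,230) untouched.

```bash
python3 -m pendant '[0,0,0,-0.2,-0.9,0,0,0,0,0,-0.2,-0.9,0,0,0,0,0,-0.2,-0.9,0,0,0,0,0,-0.2,-0.9,0,0,0,0,0,-0.2,-0.9,0,0,0,0,0,-0.2,-0.9,0,0,0,0,0,-0.2,-0.9,0,0,0,0,0,-0.2,-0.9,0,0]'; python3 - <<'E'
from m import *
go(635,-215,60,90); go(635,-215,21,90)
E
```

```text
t: 3.82
tool_pos: [0.5634, 0.0021, 0.1076]
tool_rot: [0.011, -3.14, -0.001]
contact_force: [0.0, -0.3, -0.6]
opening: 0.0309
grip_force: 39.9
turn [ 0.001 -0.003  0.013] shift [-0.234 -0.725  0.158] t 3.83
turn [ 0.001 -0.003  0.013] shift [-0.234 -0.725  0.288] t 3.83
```

```bash
python3 -m pendant '[0,0,0.013,-0.234,-0.725,0.0,0,0,0,0.013,-0.234,-0.725,0.0,0,0,0,0.013,-0.234,-0.725,0.0,0,0,0,0.013,-0.234,-0.725,0.0,0,0,0,0.013,-0.234,-0.725,0.158,0,0,0,0.013,-0.234,-0.725,0.158,0,0,0,0.013,-0.234,-0.725,0.23,0,0,0,0.013,-0.234,-0.725,0.26,0,0,0,0.013,-0.234,-0.725,0.275,0,0,0,0.013,-0.234,-0.725,0.288,0,0,0,0.013,-0.234,-0.725,0.288,0,0,0,0.013,-0.234,-0.725,0.288,0]'; python3 - <<'E'
from m import *
go(635,-215,21,90)
E
```

```text
t: 5.32
tool_pos: [0.6357, -0.2166, 0.0225]
tool_rot: [0.003, 3.141, -0.001]
contact_force: [-0.1, -0.6, -0.5]
opening: 0.0309
grip_force: 39.9
turn [-0.001  0.002 -0.004] shift [0.003 0.005 0.005] t 5.33
```

```bash
python3 -m pendant '[0,0,0,0,0,0.007,0,0,0,0,0,0,0.007,0,0,0,0,0,0,0.007,0]'
```

```text
t: 5.7
tool_pos: [0.6357, -0.2166, 0.0202]
tool_rot: [0.003, 3.141, -0.001]
contact_force: [0.3, -0.1, 0.9]
opening: 0.0304
grip_force: 40.0
```

```bash
python3 -m pendant '[0,0,0,0,0,0,0.6,0,0,0,0,0,0,0.6,0,0,0,0,0,-0.01,0.6,0,0,0,0,0,-0.15,0.6,0,0,0,0,0,-0.3,0.6,0,0,0,0,0,-0.3,0.6,0,0,0,0,0,-0.3,0.6,0,0,0,0,0,-0.3,0.6]'; python3 - <<'E'
from m import *
d=optics.get_image("wrist"); cv2.imwrite("pics/w2.png",d["image"][:,:,::-1])
print("gB");go(511,-253,110,90); go(511,-253,15,90)
E
```

```text
t: 6.7
tool_pos: [0.6343, -0.2158, 0.1078]
tool_rot: [-0.003, -3.139, -0.002]
contact_force: [0.0, 0.3, 0.2]
opening: 0.0511
grip_force: 0.0
gB
turn [ 0.003 -0.006 -0.003] shift [ 0.411 -0.125 -0.006] t 6.75
turn [ 0.003 -0.006 -0.003] shift [ 0.41  -0.125  0.31 ] t 6.75
```

View pics/w2.png

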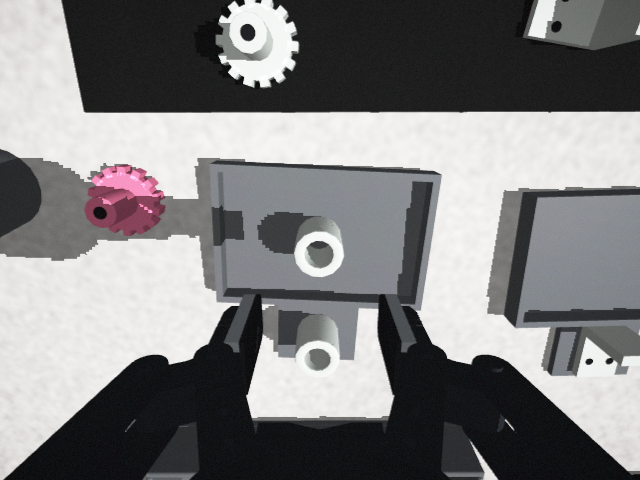

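The bushing stands in its tray at (319,247). Next: gear B.

```bash
python3 -m pendant '[0,0,0,0.411,-0.125,0,0.5,0,0,0,0.411,-0.125,0,0.5,0,0,0,0.411,-0.125,0,0.5,0,0,0,0.411,-0.125,0,0.5,0,0,0,0.411,-0.125,0.15,0.5,0,0,0,0.411,-0.125,0.25,0.5,0,0,0,0.411,-0.125,0.31,0.5,0,0,0,0.411,-0.125,0.31,0.5,0,0,0,0.411,-0.125,0.31,0.5,0,0,0,0.411,-0.125,0.31,0.5]'; python3 -m pendant '[0,0,0,0,0,0,0,0,0,0,0,0,0,0,0,0,0,0,0,0,0,0,0,0,0,0,0,0,0,0,0,0,0,0,0]'; python3 - <<'E'
from m import *
go(511,-253,110,90)
E
```

```text
t: 8.0
tool_pos: [0.5133, -0.2544, 0.0185]
tool_rot: [0.003, 3.139, -0.003]
contact_force: [0.1, -0.0, 0.7]
opening: 0.0426
grip_force: 0.0
t: 8.62
tool_pos: [0.5127, -0.2541, 0.0179]
tool_rot: [0.003, 3.14, -0.001]
contact_force: [-1.0, 0.3, 5.1]
opening: 0.0187
grip_force: 39.3
turn [-0.002  0.003 -0.003] shift [ 0.005  0.003 -0.307] t 8.62
```

```bash
python3 -m pendant '[0,0,0,0,0,-0.2,0,0,0,0,0,0,-0.35,0,0,0,0,-0.3,0.9,-0.35,0,0,0,0,-0.3,0.9,-0.35,0,0,0,0,-0.3,0.9,-0.35,0,0,0,0,-0.3,0.9,-0.35,0,0,0,0,-0.3,0.9,-0.35,0,0,0,0,-0.3,0.9,-0.35,0,0,0,0,-0.3,0.9,-0.35,0,0,0,0,-0.3,0.9,-0.35,0]'; python3 - <<'E'
from m import *
go(648.7,165.5,60,83.6);go(648.7,165.5,21,83.6)
E
```

```text
t: 9.88
tool_pos: [0.6021, 0.015, 0.1215]
tool_rot: [-0.005, -3.141, 0.0]
contact_force: [0.1, 0.1, -1.0]
opening: 0.0183
grip_force: 39.2
turn [-0.    -0.001  0.207] shift [-0.154  0.502  0.205] t 9.88
turn [-0.    -0.001  0.207] shift [-0.154  0.502  0.335] t 9.88
```

```bash
python3 -m pendant '[0,0,0.207,-0.154,0.502,0,0,0,0,0.207,-0.154,0.502,0,0,0,0,0.207,-0.154,0.502,0,0,0,0,0.207,-0.154,0.502,0,0,0,0,0.207,-0.154,0.502,0.205,0,0,0,0.207,-0.154,0.502,0.205,0,0,0,0.207,-0.154,0.502,0.3,0,0,0,0.207,-0.154,0.502,0.32,0,0,0,0.207,-0.154,0.502,0.33,0,0,0,0.207,-0.154,0.502,0.335,0,0,0,0.207,-0.154,0.502,0.337,0,0,0,0.207,-0.154,0.502,0.337,0]'
```

```text
t: 11.38
tool_pos: [0.6493, 0.1668, 0.0213]
tool_rot: [0.173, 3.136, 0.0]
contact_force: [-0.3, -0.4, -0.6]
opening: 0.0185
grip_force: 39.2
```

Lower 1–2 mm, release at 0.4, rise.

```bash
python3 -m pendant '[0,0,0,0,0,0.006,0,0,0,0,0,0,0.006,0,0,0,0,0,0,0.006,0.45,0,0,0,0,0,0.006,0.45,0,0,0,0,0,-0.01,0.45,0,0,0,0,0,-0.15,0.45,0,0,0,0,0,-0.3,0.45,0,0,0,0,0,-0.3,0.45,0,0,0,0,0,-0.3,0.45]'; python3 - <<'E'
from m import *
d=optics.get_image("top"); W=world(d); np.savez("top1.npz",W=W,im=d["image"]); cv2.imwrite("pics/t1.png",d["image"][:,:,::-1])
print("gA");go(447,180,110,90); go(447,180,15,90)
E
```

```text
t: 12.5
tool_pos: [0.6488, 0.1667, 0.1106]
tool_rot: [-0.173, -3.137, 0.0]
contact_force: [-0.2, 0.4, 0.2]
opening: 0.0381
grip_force: 0.0
gA
turn [-0.001 -0.004 -0.21 ] shift [ 0.671 -0.029 -0.001] t 12.55
turn [-0.001 -0.004 -0.21 ] shift [ 0.671 -0.029  0.316] t 12.55
```

View pics/t1.png

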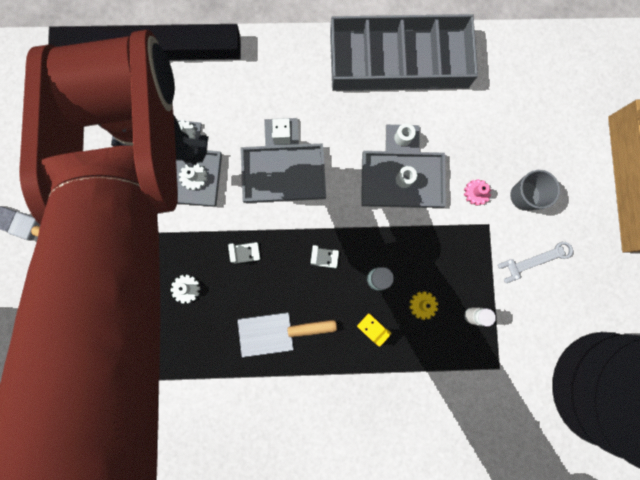

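Gear B stands in its tray at (192,177), the bushing at (408,177), and the jar and scraper are undisturbed. Now gear A, keeping the heading.

```bash
python3 -m pendant '[0,0,0,0.671,-0.029,0,0.5,0,0,0,0.671,-0.029,0,0.5,0,0,0,0.671,-0.029,0,0.5,0,0,0,0.671,-0.029,0,0.5,0,0,0,0.671,-0.029,0,0.5,0,0,0,0.671,-0.029,0.15,0.5,0,0,0,0.671,-0.029,0.25,0.5,0,0,0,0.671,-0.029,0.31,0.5,0,0,0,0.671,-0.029,0.315,0.5,0,0,0,0.671,-0.029,0.315,0.5,0,0,0,0.671,-0.029,0.315,0.5]'; python3 -m pendant '[0,0,0,0,0,0,0,0,0,0,0,0,0,0,0,0,0,0,0,0,0,0,0,0,0,0,0,0,0,0,0,0,0,0,0]'; python3 - <<'E'
from m import *
go(655.3,225.1,115,83.6);go(655.3,225.1,22,83.6)
E
```

```text
t: 13.92
tool_pos: [0.4493, 0.1805, 0.0177]
tool_rot: [0.173, 3.134, 0.001]
contact_force: [0.5, 0.1, 0.3]
opening: 0.0425
grip_force: 0.0
t: 14.55
tool_pos: [0.4488, 0.1804, 0.0172]
tool_rot: [0.173, 3.135, 0.001]
contact_force: [-1.0, 0.4, 6.6]
opening: 0.0187
grip_force: 39.3
turn [0.001 0.003 0.003] shift [-0.668  0.224 -0.325] t 14.55
turn [0.001 0.003 0.003] shift [-0.668  0.224 -0.015] t 14.55
```

```bash
python3 -m pendant '[0,0,0,0,0,-0.2,0,0,0,0,0,0.05,-0.33,0,0,0,0,-0.668,0.224,-0.33,0,0,0,0,-0.668,0.224,-0.33,0,0,0,0,-0.668,0.224,-0.33,0,0,0,0,-0.668,0.224,-0.33,0,0,0,0,-0.668,0.224,-0.33,0,0,0,0,-0.668,0.224,-0.2,0,0,0,0,-0.668,0.224,-0.08,0,0,0,0,-0.668,0.224,-0.03,0,0,0,0,-0.668,0.224,-0.015,0,0,0,0,-0.668,0.224,-0.012,0]';python3 -m pendant '[0,0,0,0,0,0.003,0,0,0,0,0,0,0.003,0,0,0,0,0,0,0.003,0]'
```

```text
t: 16.05
tool_pos: [0.6551, 0.2252, 0.0212]
tool_rot: [0.173, 3.135, 0.001]
contact_force: [0.1, 0.3, -0.5]
opening: 0.0187
grip_force: 39.2
t: 16.42
tool_pos: [0.6549, 0.2251, 0.0196]
tool_rot: [0.173, 3.136, 0.0]
contact_force: [0.4, 0.3, -0.6]
opening: 0.0188
grip_force: 39.2
```

```bash
python3 -m pendant '[0,0,0,0,0,0.004,0,0,0,0,0,0,0.004,0,0,0,0,0,0,0.004,0.4,0,0,0,0,0,0.004,0.4,0,0,0,0,0,-0.01,0.4,0,0,0,0,0,-0.15,0.4,0,0,0,0,0,-0.3,0.4,0,0,0,0,0,-0.3,0.4,0,0,0,0,0,-0.3,0.4]'; python3 - <<'E'
from m import *
d=optics.get_image("wrist"); cv2.imwrite("pics/w3.png",d["image"][:,:,::-1])
print("b1");go(506,92.6,110,97.6); go(506,92.6,15,97.6)
E
```

```text
t: 17.55
tool_pos: [0.6543, 0.2249, 0.1088]
tool_rot: [-0.173, -3.137, 0.0]
contact_force: [-0.5, -1.1, 0.2]
opening: 0.034
grip_force: 0.0
b1
turn [-0.001 -0.004 -0.464] shift [ 0.441 -0.492 -0.007] t 17.6
turn [-0.001 -0.004 -0.464] shift [ 0.44  -0.492  0.31 ] t 17.6
```

View pics/w3.png

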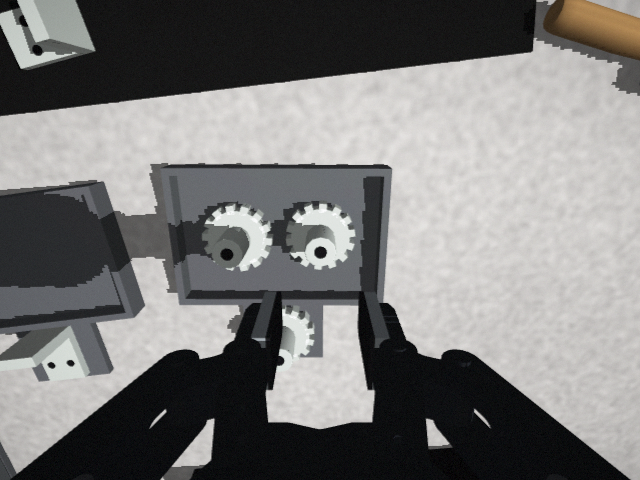

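Both gears lie flat in the tray, at (237,240) and (320,238). Next: bracket 1.

```bash
python3 -m pendant '[0,0,-0.464,0.441,-0.492,0,0.45,0,0,-0.464,0.441,-0.492,0,0.45,0,0,-0.464,0.441,-0.492,0,0.45,0,0,-0.464,0.441,-0.492,0,0.45,0,0,-0.464,0.441,-0.492,0,0.45,0,0,-0.464,0.441,-0.492,0.15,0.45,0,0,-0.464,0.441,-0.492,0.25,0.45,0,0,-0.464,0.441,-0.492,0.305,0.45,0,0,-0.464,0.441,-0.492,0.305,0.45,0,0,-0.464,0.441,-0.492,0.305,0.45,0,0,-0.464,0.441,-0.492,0.305,0.45]'; python3 -m pendant '[0,0,0,0,0,0,0,0,0,0,0,0,0,0,0,0,0,0,0,0,0,0,0,0,0,0,0,0,0,0,0,0,0,0,0,0,0,0,0,0,0,0]'; python3 - <<'E'
from m import *
print(telemetry.get_obs()["tool_pos"])
# upright target: tray (652,3.6), ey heading 91.5; centre at +24 -> upright at +43
e=np.radians(91.5); ey=np.array([np.cos(e),np.sin(e)])
for y in (43,-14):
    p=np.array([652,3.6])+y*ey; print(p); go(*p,115,91.5); go(*p,22,91.5)
E
```

```text
t: 18.98
tool_pos: [0.5082, 0.0929, 0.019]
tool_rot: [-0.208, 3.132, -0.0]
contact_force: [0.6, 0.5, 0.2]
opening: 0.0383
grip_force: 0.0
t: 19.73
tool_pos: [0.5074, 0.0928, 0.0182]
tool_rot: [-0.208, 3.133, -0.0]
contact_force: [-0.4, -0.3, 4.9]
opening: 0.0075
grip_force: 41.1
[0.5074447  0.09278792 0.01816883]
[650.87439122  46.58526497]
turn [-0.     0.002  0.204] shift [-0.454 -0.216 -0.322] t 19.73
turn [-0.     0.002  0.204] shift [-0.454 -0.216 -0.012] t 19.73
[652.36647728 -10.39520255]
turn [-0.     0.002  0.204] shift [-0.434 -0.405 -0.322] t 19.73
turn [-0.     0.002  0.204] shift [-0.433 -0.405 -0.012] t 19.73
```

```bash
python3 -m pendant '[0,0,0,0,0,-0.2,0,0,0,0,0,0,-0.33,0,0,0,0.204,-0.454,-0.216,-0.33,0,0,0,0.204,-0.454,-0.216,-0.33,0,0,0,0.204,-0.454,-0.216,-0.33,0,0,0,0.204,-0.454,-0.216,-0.33,0,0,0,0.204,-0.454,-0.216,-0.33,0,0,0,0.204,-0.454,-0.216,-0.2,0,0,0,0.204,-0.454,-0.216,-0.08,0,0,0,0.204,-0.454,-0.216,-0.03,0,0,0,0.204,-0.454,-0.216,-0.012,0,0,0,0.204,-0.454,-0.216,-0.008,0]';python3 -m pendant '[0,0,0,0,0,0.002,0,0,0,0,0,0,0.002,0,0,0,0,0,0,0.002,0]'
```

```text
t: 21.22
tool_pos: [0.651, 0.0468, 0.021]
tool_rot: [-0.041, 3.14, -0.0]
contact_force: [-0.2, -0.1, -0.0]
opening: 0.007
grip_force: 40.3
t: 21.6
tool_pos: [0.6511, 0.0466, 0.0202]
tool_rot: [-0.041, 3.14, -0.0]
contact_force: [0.0, 0.1, 2.7]
opening: 0.0071
grip_force: 40.6
```

Contact with the floor (2.7 N): release narrowly and rise.

```bash
python3 -m pendant '[0,0,0,0,0,0,0.26,0,0,0,0,0,0,0.26,0,0,0,0,0,-0.01,0.26,0,0,0,0,0,-0.15,0.26,0,0,0,0,0,-0.3,0.3,0,0,0,0,0,-0.3,0.3,0,0,0,0,0,-0.3,0.3]'; python3 - <<'E'
from m import *
d=optics.get_image("wrist"); cv2.imwrite("pics/w4.png",d["image"][:,:,::-1])
d=optics.get_image("side"); W=world(d).reshape(-1,3)
q=W[(np.hypot(W[:,0]-.499,W[:,1]+.048)<.03)&(W[:,2]>.035)&(W[:,2]<.06)]; print("b2 side",rect(q),len(q))
print("b2");go(499,-47.7,110,81.2); go(499,-47.7,17,81.2)
E
```

```text
t: 22.48
tool_pos: [0.6502, 0.0466, 0.1091]
tool_rot: [0.041, -3.141, -0.0]
contact_force: [-0.7, 0.8, -0.3]
opening: 0.0259
grip_force: 0.0
b2 side (array([499.2, -48.7]), array([10.7, 32. ]), 83.4) 117
b2
turn [-0.    -0.006  0.343] shift [ 0.509 -0.301 -0.007] t 22.57
turn [-0.    -0.006  0.343] shift [ 0.508 -0.302  0.303] t 22.57
```

View pics/w4.png

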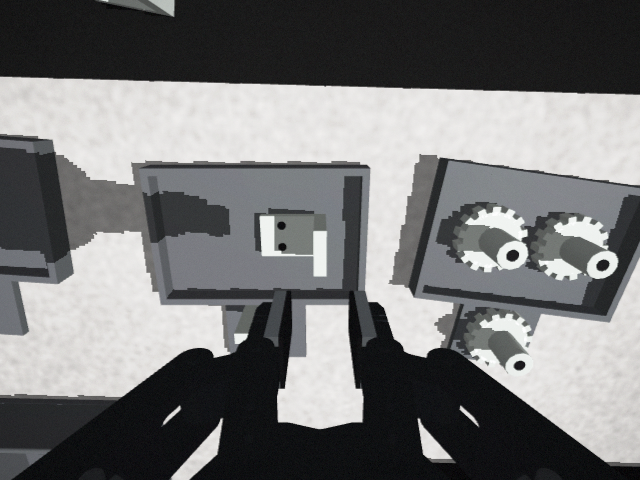

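Bracket 1 is flat in its tray, (290,235), upright plate on the right. Next: bracket 2.

```bash
python3 -m pendant '[0,0,0.343,0.509,-0.301,0,0.45,0,0,0.343,0.509,-0.301,0,0.45,0,0,0.343,0.509,-0.301,0,0.45,0,0,0.343,0.509,-0.301,0,0.45,0,0,0.343,0.509,-0.301,0,0.45,0,0,0.343,0.509,-0.301,0.15,0.45,0,0,0.343,0.509,-0.301,0.25,0.45,0,0,0.343,0.509,-0.301,0.305,0.45,0,0,0.343,0.509,-0.301,0.305,0.45,0,0,0.343,0.509,-0.301,0.305,0.45,0,0,0.343,0.509,-0.301,0.305,0.45]'; python3 -m pendant '[0,0,0,0,0,0,0,0,0,0,0,0,0,0,0,0,0,0,0,0,0,0,0,0,0,0,0,0,0,0,0,0,0,0,0,0,0,0,0,0,0,0]'; python3 - <<'E'
from m import *
go(652.4,-13,115,91.5); go(652.4,-13,22,91.5)
E
```

```text
t: 23.95
tool_pos: [0.5014, -0.0479, 0.0192]
tool_rot: [0.241, 3.13, -0.001]
contact_force: [-0.1, 0.6, 0.3]
opening: 0.0385
grip_force: 0.0
t: 24.7
tool_pos: [0.5007, -0.0478, 0.0185]
tool_rot: [0.241, 3.131, -0.0]
contact_force: [-1.3, 0.3, 4.8]
opening: 0.0073
grip_force: 41.1
turn [-0.001  0.002 -0.343] shift [-0.482  0.192 -0.321] t 24.7
turn [-0.001  0.002 -0.343] shift [-0.482  0.192 -0.011] t 24.7
```

```bash
python3 -m pendant '[0,0,0,0,0,-0.2,0,0,0,0,0,0,-0.33,0,0,0,-0.343,-0.482,0.192,-0.33,0,0,0,-0.343,-0.482,0.192,-0.33,0,0,0,-0.343,-0.482,0.192,-0.33,0,0,0,-0.343,-0.482,0.192,-0.33,0,0,0,-0.343,-0.482,0.192,-0.33,0,0,0,-0.343,-0.482,0.192,-0.2,0,0,0,-0.343,-0.482,0.192,-0.08,0,0,0,-0.343,-0.482,0.192,-0.03,0,0,0,-0.343,-0.482,0.192,-0.011,0,0,0,-0.343,-0.482,0.192,-0.007,0]';python3 -m pendant '[0,0,0,0,0,0.002,0,0,0,0,0,0,0.002,0,0,0,0,0,0,0.002,0]'
```

```text
t: 26.2
tool_pos: [0.6526, -0.0131, 0.0212]
tool_rot: [-0.041, 3.139, -0.001]
contact_force: [-0.1, 0.7, -0.5]
opening: 0.0071
grip_force: 40.3
t: 26.58
tool_pos: [0.6528, -0.013, 0.0205]
tool_rot: [-0.041, 3.139, -0.001]
contact_force: [0.6, 0.1, 3.7]
opening: 0.007
grip_force: 40.7
```

Contact again; release, rise, then move back over the mat at height for a clear look.

```bash
python3 -m pendant '[0,0,0,0,0,0,0.26,0,0,0,0,0,0,0.26,0,0,0,0,0,-0.01,0.26,0,0,0,0,0,-0.15,0.26,0,0,0,0,0,-0.4,0.3,0,0,0,0,0,-0.6,0.3,0,0,0,0,0,-0.6,0.3,0,0,0,0.7,0,-0.6,0.3,0,0,0,0.7,0,-0.6,0.3,0,0,0,0.7,0,-0.6,0.3,0,0,0,0.7,0,-0.6,0.3,0,0,0,0.7,0,-0.6,0.3]'; python3 - <<'E'
from m import *
d=optics.get_image("side"); cv2.imwrite("pics/s9.png",d["image"][:,:,::-1])
W=world(d).reshape(-1,3)
for n,c in dict(jar=(.455,-.1613)).items():
    q=W[(np.hypot(W[:,0]-c[0],W[:,1]-c[1])<.04)&(W[:,2]>.053)&(W[:,2]<.07)]; print(n,rect(q))
d=optics.get_image("wrist"); cv2.imwrite("pics/w9.png",d["image"][:,:,::-1])
E
```

```text
t: 28.08
tool_pos: [0.4406, -0.0182, 0.1984]
tool_rot: [0.04, -3.141, -0.0]
contact_force: [0.2, -0.4, -0.7]
opening: 0.0258
grip_force: 0.0
jar (array([ 454.4, -159.8]), array([35.1, 40. ]), 8.8)
```

View pics/s9.png

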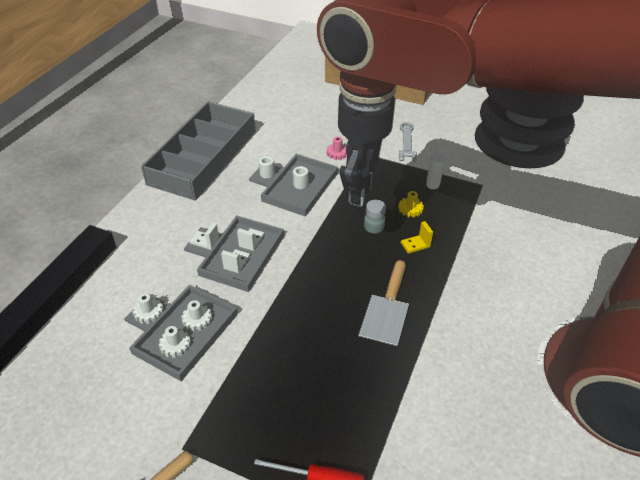

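View pics/w9.png

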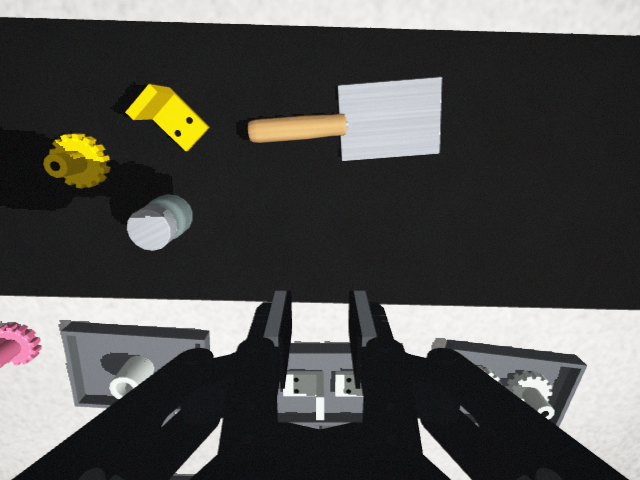

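The side view shows every part standing in its own tray: gears (196,315) and (174,341), brackets (250,238) and (234,260), bushing (301,177). The jar and scraper are in place. I'll check the numbers, then hand in.

```bash
python3 - <<'E'
from m import *
W=world(optics.get_image("side")).reshape(-1,3)
for n,c in dict(b1=(.651,.0466),b2=(.6525,-.013),g1=(.655,.225),g2=(.649,.1665),bu=(.6355,-.2165)).items():
    q=W[(np.hypot(W[:,0]-c[0],W[:,1]-c[1])<.026)&(W[:,2]>.025)]; z=np.percentile(q[:,2],98); t=q[q[:,2]>z-.006]; print(n,round(z*1e3,1),rect(t))
print(ctrl.finish_job())
E
```

```text
b1 48.7 (array([650.8,  45.5]), array([11.6, 32.1]), 83.6)
b2 48.5 (array([650.5, -13.4]), array([30.9, 11.7]), 3.8)
g1 46.8 (array([653.2, 224.8]), array([18.7, 20.3]), 30.1)
g2 47.0 (array([647.8, 166.6]), array([18.8, 19.9]), 81.3)
bu 45.0 (array([ 634.7, -216. ]), array([29.8, 31.4]), 53.7)
the job is handed in; nothing more can be done
None
```

All five parts stand upright in their matching trays, the jar and scraper were not touched, and the job was handed in at about 28 s of the 104 s allowed; no verdict was returned.

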